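Check a specimen fixture's corner with a standing square

TASK

Check the corner where the stop is bolted on the fixture's base plate: pick up the right-angled standing square (not the 45 degree gauge), stand its foot on the plate and press it down on the plate and back-first, flush, against the stop, both at once, for about a second. Then let go and leave it standing there against the stop, so that I can look for a gap.

Things in the scene. Friction and masses are not known exactly. Their poses are not given: they have to be found in the camera images.
- square_leg (a point): Grip point of the loose aluminium square, an L standing on its foot (90 mm along x, 40 wide, 18 high). At the foot's +x end rises the leg, 30 (x) by 20 mm (y), top 120 mm above the underside. The point is on the leg's centre line, 92 mm above the underside, 15 mm from the flat back (faces +x); the foot ends 75 mm to -x. z up. Grip across y from above. 0.25-0.45 kg. The lookalike has a 45 degree leg.
- corner (a point): The inner corner of the fixture: middle of the line where the stop's face meets the top of the base plate. x points level into the stop (square to its face), y along the corner, z up. It is 20 mm above the table.
- plate: The fixture's dark steel base plate, fixed, 170 mm (x) by 140 mm (y), 20 mm thick; origin at the centre of its underside, on the table, axes as corner. In front of the stop 130 mm of its top is free.
- stop: The fixture's steel stop, an upright bar fixed on the plate near one end: 140 mm wide (y), 60 mm high above the plate, 25 mm thick (x) with two ribs behind. Origin and axes as corner; the face to check looks to -x. Plate and stop are rigid: a push that halts at first touch soon eases to nothing, so push on a few mm more.
Not all that is in view belongs to the job. Leave any green or pink look-alike of the part that bears square_leg alone.

How it is judged (in metres and radians):
On the way:
1. the held square is pressed down on the plate and back against the stop at once (contact force between square and plate above 1 N and contact force between square and stop above 1 N and contact force between square and the fingers above 1 N and angle between the x axis of square_leg and the x axis of corner, either way round below 0.17 rad and angle between square_leg's own z axis and vertical below 0.17 rad and x of square_leg in the frame of corner between -0.025 and -0.005 m and y of square_leg in the frame of corner between -0.06 and 0.06 m), for 0.2 s.
At the end, for the whole second after the job is handed in: The released square rests upright on the plate (10 degrees, 10 mm in height), its back within 10 mm of the stop's face and 10 degrees of flush, leg within 60 mm of the stop's middle, after having been held pressed on plate and stop at once (over 1 N each, 0.2 s) (angle between the x axis of square_leg and the x axis of corner, either way round below 0.17 rad and angle between square_leg's own z axis and vertical below 0.17 rad and x of square_leg in the frame of corner between -0.025 and -0.005 m and y of square_leg in the frame of corner between -0.06 and 0.06 m and z of square_leg in the frame of corner between 0.082 and 0.102 m and linear speed of square below 0.02 m/s); the robot touches nothing.
It also fails if it takes over 45 s, if anything falls off the work surface, if the arm or the gripper's body presses on something with over 40 N, if the wrist force passes 120 N, or if a joint passes its speed limit or range.

ROBOT

A 6-joint arm with a two-finger parallel gripper is mounted at the origin on the work surface. World frame = base frame: x ahead of the robot, y to its left, z up, the work surface at z = 0. Lengths are in mm, angles in degrees, forces in N, time in s.
With the tool pointing down it reaches from about 350 to 800 mm from the base axis. Payload 7.3 kg.
Tool frame: the origin (TCP) lies midway between the tips of the shut fingers; the grasp point (between the pads) lies 19 mm behind it; z points along the fingers, y is the line along which they close (so a half turn about z gives the same grasp; the last joint's range is limited). The gripper opens to 85 mm and grips with 20 to 120 N. Pads are 22 mm wide; open, the fingers measure 114 mm over their backs; the gripper's body (76 mm by 85 mm) begins 54 mm behind the grasp point. The pads swing forward as they close: fully open they stand 13 mm farther back than shut.
Start: joints at [-75.401, 19.595, 87.324, -0, 73.075, -8.365], TCP at [204.855, -483.403, 231.322] pointing down, gripper open.
Joint ranges: [-145.02, 145.02], [-44.19, 115.74], [2.07, 154.8], [-57.11, 237.11], [16.16, 152.29], [-177.93, 177.93]. Speed limits (degrees/s): [147.25, 147.25, 180, 180, 180, 180].

INTERFACE

Orientations are given as [roll, pitch, yaw] about the fixed x, y, z axes, in that order (R = Rz(yaw) Ry(pitch) Rx(roll)).
In Python, from bench import env, snapshot, calibration, job_done gives the robot as it stands.
- The arm moves only by the shell command python3 -m handwheel 'ROWS' [OPENING] [FORCE]. ROWS is JSON, a list of rows, each an object with "linear": the shift along the tool's x, y, z in m, a list of three; "twist": the turn about the tool's z in rad. In form: [{"linear": [tx, ty, tz], "twist": twist}, ...]. A call has 1 to 20 rows; each row is the pose to reach, as a shift and turn from the pose commanded when the call began, along the tool's axes at that moment; what a row does not reach only later rows make up. A row lasts 1/12 s, in which the tool goes at most 41.7 mm and 7.16 degrees, less where a joint would pass 70% of its speed; a pose out of reach is approached as far as the arm can. A call with a gripper value outside its range is refused whole. OPENING is the opening, from 0 (shut) to 1 (fully open), set as the call begins (- or left out, the last holds). The fingers move at their own pace and stop on an object; FORCE is the grip in N (left out, the last holds). Time passes only in rows, so rows that repeat a pose let the fingers close. It gives the time, the measured TCP pose, the force, the opening and the grip force at its end, in the units of the state.
- env.sense(): the state, without advancing time (a new reading comes with each control period).
- snapshot(name): name is "scene" or "top" or "wrist"; returns (picture, depth): 480x640x3 uint8, red, green, blue; 480x640 float32, mm along the optical axis (not along the pixel's ray), 0 where there is no reading.
- calibration(name): a dict with "fx", "fy", "cx", "cy" (pixels), "cam_to_world" (4x4, takes a point from camera to world coordinates). Camera axes: x right, y up, looking along -z (the intrinsics and any distortion apply to the point x, -y, -z); pixel columns grow to the right and rows downward; lengths in mm; the calibration is good to about 2 mm. A picture is of the moment at which its call begins: read the wrist's pose just before it. calibration takes no time and is no camera call; for the wrist camera it gives the pose at the moment of the call.
- job_done(): hands the job in; it is judged then, once.
The state is a dict: "t": time; "joints": joint angles; "qvel": joint speeds; "effort": joint torques, N m; "ee_pos": TCP position; "orientation": TCP orientation; "contact_force": force on the tool from outside, world axes, zero at the start; "moment": the same for the moment, N m; "gripper_width": opening from 0.0 (shut) to 1.0 (fully open); "grip_force": force on a finger pad.
Only numpy, scipy, OpenCV 4.12 (cv2) and the standard library are available. Lean on these libraries where they do the work, as an engineer would, in place of code of your own. Each camera call takes 0.05 s, during which the arm holds its last target. There are 200 camera calls.

## Working session

There is one attempt and no reset: what is moved stays moved. The work goes in short steps, Python scripts to look and compute and a shell command to move; the robot and the scene stay as the last step left them, time stands still between calls to the robot, and variables do not carry over. Pictures are saved under pics/ and viewed, at most 10 in all, crops included, and the job is handed in when it is done.

```bash
mkdir -p pics; cat > h.py <<'E'
import numpy as np, cv2
from bench import env, snapshot, calibration, job_done
def cloud(name):
    c=calibration(name); p,d=snapshot(name)
    v,u=np.mgrid[0:480,0:640]
    P=np.stack([(u-c['cx'])/c['fx']*d,-(v-c['cy'])/c['fy']*d,-d],-1)
    M=np.array(c['cam_to_world']); W=P@M[:3,:3].T+M[:3,3]; W[d==0]=np.nan
    return p,W
def save(p,f): cv2.imwrite('pics/'+f,p[:,:,::-1])
E
python3 - <<'E'
from h import *
for n in('scene','top'):
    p,W=cloud(n); save(p,n+'1.png'); np.savez(n+'1',p=p,W=W)
s=env.sense(); print(s); print(calibration('top').keys())
E
```

```text
{'t': 0.1, 'joints': array([-7.54015223e+01,  1.96330467e+01,  8.73705148e+01, -1.32072242e-03,
        7.30738640e+01, -8.36561962e+00]), 'qvel': array([ 0.09860333, -0.09638327, -0.08361565,  0.01476143,  0.05943951,
        0.03673518]), 'effort': array([ 1.84724464e-03, -4.34448659e+01, -2.46491039e+01, -1.31648021e-04,
        4.69250939e-03,  1.77602040e-06]), 'ee_pos': array([ 204.75391229, -483.05333255,  230.69755999]), 'orientation': array([-1.79923214e+02, -1.00150472e-02,  2.29644759e+01]), 'contact_force': array([-0.52372116,  0.54835026, -0.61632245]), 'moment': array([-0.01151879, -0.03794355, -0.00180413]), 'grip_force': 0.0, 'gripper_width': 1.0072801784925234}
dict_keys(['fx', 'fy', 'cx', 'cy', 'cam_to_world'])
```

View pics/scene1.png

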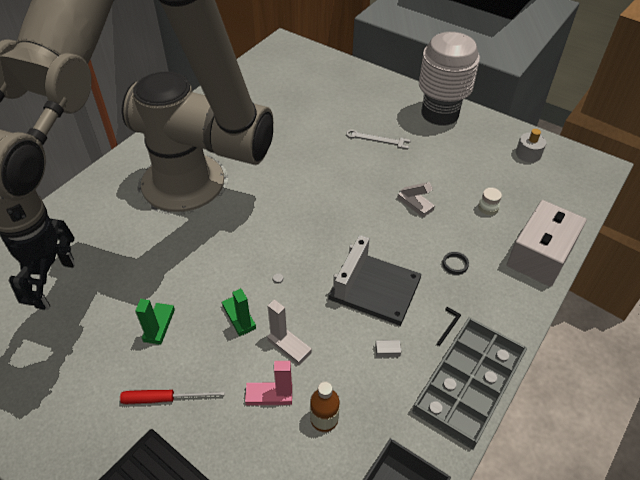

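View pics/top1.png

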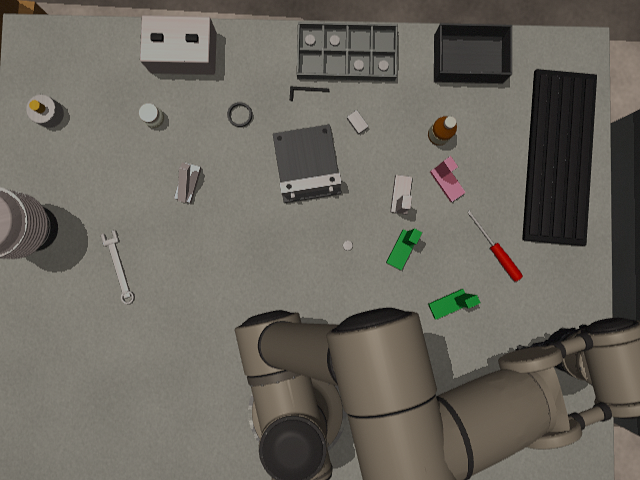

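Candidates:
- Grey upright square: scene (285,330), top (402,194).
- Grey 45° gauge: scene (415,197), top (187,183). Rejected for its slanted leg.
- Green look-alikes: scene (155,320) and (238,312). Leave alone.
- Pink look-alike: scene (270,385). Leave alone.

I choose the grey one at top (402,194). The fixture is at top (308,162), with the stop on the robot's side and its face looking away from the robot.

```bash
python3 - <<'E'
from h import *
def rect(P): return cv2.minAreaRect(P[:,:2].astype(np.float32))
T=np.load('top1.npz');S=np.load('scene1.npz')
for n,D,(u0,u1,v0,v1),(a0,a1,b0,b1) in(('top',T,(380,420,165,222),(262,350,112,210)),('scene',S,(258,318,290,368),(318,430,225,335))):
    W=D['W']; Q=W[v0:v1,u0:u1].reshape(-1,3); col=D['p'][v0:v1,u0:u1].reshape(-1,3).astype(int)
    grey=(np.ptp(col,axis=1)<40)
    Q=Q[grey]; z=Q[:,2]
    print(n,'legtop',rect(Q[z>112]),(z>112).sum(),np.nanmax(z)); f=Q[(z>14)&(z<22)]; print(' foot',rect(f),len(f)); print(' all',rect(Q[z>14]))
    Q=W[b0:b1,a0:a1].reshape(-1,3); z=Q[:,2]
    pl=Q[(z>16)&(z<24)]; st=Q[(z>74)&(z<86)]
    print(' plate',rect(pl),len(pl),np.median(pl[:,2]),'\n stop',rect(st),len(st),np.median(st[:,2]))
    print(cv2.boxPoints(rect(st)).round(1).tolist())
p=T['p'][150:225,360:440]; save(cv2.resize(p,None,fx=4,fy=4),'a.png')
q=S['p'][280:370,240:330]; save(np.hstack([cv2.resize(p,(400,375)),cv2.resize(q,(375,375))]),'crop.png')
E
```

```text
top legtop ((490.4959411621094, -235.37611389160156), (21.001428604125977, 30.333158493041992), 84.60929870605469) 134 128.62454740446537
 foot ((520.47802734375, -238.78726196289062), (40.129661560058594, 89.99325561523438), 82.94915771484375) 348
 all ((520.08544921875, -238.77735900878906), (40.156333923339844, 90.74024200439453), 83.21935272216797)
 plate ((602.0413818359375, -34.43678283691406), (184.95550537109375, 190.10520935058594), 10.482866287231445) 2643 20.244246041012957 
 stop ((533.7291259765625, -21.71263885498047), (26.107816696166992, 139.8822479248047), 10.580588340759277) 659 80.33100601873048
[[508.1000061035156, 44.599998474121094], [533.7000122070312, -92.9000015258789], [559.4000244140625, -88.0999984741211], [533.7000122070312, 49.400001525878906]]
scene legtop ((492.01666259765625, -237.85165405273438), (21.079620361328125, 31.122949600219727), 82.0880355834961) 157 125.16745870332431
 foot ((521.8924560546875, -241.8235626220703), (43.070552825927734, 91.5389404296875), 83.15484619140625) 572
 all ((521.722900390625, -241.80319213867188), (43.070552825927734, 91.88054656982422), 83.15484619140625)
 plate ((591.4631958007812, -13.418342590332031), (169.890380859375, 144.36480712890625), 10.568604469299316) 2814 19.33577808399582 
 stop ((535.1743774414062, -24.13477325439453), (26.549388885498047, 144.98341369628906), 10.409616470336914) 604 79.01431676353252
[[509.0, 44.79999923706055], [535.2000122070312, -97.80000305175781], [561.2999877929688, -93.0], [535.0999755859375, 49.599998474121094]]
```

View pics/crop.png

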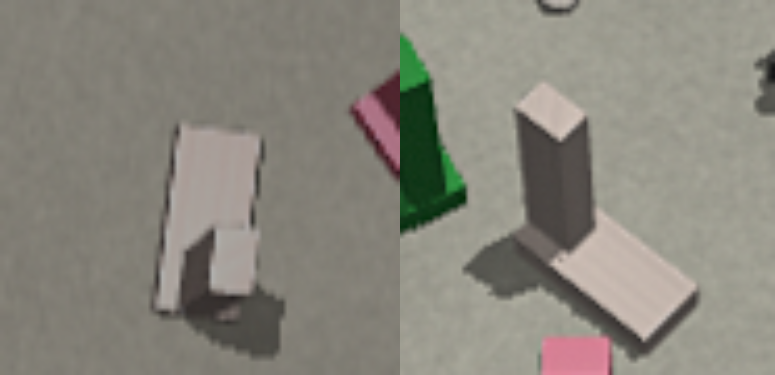

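The crop shows an upright 90° L with its leg at the robot-side end (top crop (235,260), scene crop (555,170)), so it is the right part. The sizes match: leg 21x30, foot 40x90, leg-to-foot offset 30 mm. Leg axis is at about (491,-237), yaw -6.9. The corner is at about (547,-21), with its normal at yaw 10.5.

```bash
python3 -m handwheel '[{"linear":[0.02,-0.006,0],"twist":0.03},{"linear":[0.05,-0.016,0],"twist":0.08},{"linear":[0.085,-0.027,0],"twist":0.13},{"linear":[0.12,-0.038,0],"twist":0.18},{"linear":[0.155,-0.05,0],"twist":0.23},{"linear":[0.19,-0.061,0],"twist":0.28},{"linear":[0.225,-0.072,0],"twist":0.33},{"linear":[0.26,-0.083,0],"twist":0.38},{"linear":[0.295,-0.094,0],"twist":0.43},{"linear":[0.325,-0.104,0],"twist":0.48},{"linear":[0.345,-0.111,0.01],"twist":0.51},{"linear":[0.356,-0.114,0.02],"twist":0.522},{"linear":[0.36,-0.115,0.03],"twist":0.522},{"linear":[0.36,-0.115,0.03],"twist":0.522},{"linear":[0.36,-0.115,0.03],"twist":0.522},{"linear":[0.36,-0.115,0.03],"twist":0.522}]' 1
python3 - <<'E'
from h import *
print(env.sense()['ee_pos'],env.sense()['orientation'])
p,W=cloud('wrist'); save(p,'w1.png')
m=(np.ptp(p.astype(int),axis=2)<40)&(np.hypot(W[...,0]-510,W[...,1]+238)<90)
Q=W[m]; z=Q[:,2]
for lo,hi in((112,130),(13,23),(13,130)):
    q=Q[(z>lo)&(z<hi)]; print(lo,len(q),cv2.minAreaRect(q[:,:2].astype(np.float32)) if len(q) else 0, np.median(q[:,2]) if len(q) else 0)
E
```

```text
t: 1.43
ee_pos: [490.9, -237.9, 201.6]
orientation: [180.0, 0.0, -7.0]
contact_force: [-0.5, -0.2, 1.0]
gripper_width: 1.005
grip_force: 0.0
[ 490.92434645 -237.88278751  201.5714946 ] [ 1.79980858e+02  3.69578382e-03 -6.98699638e+00]
112 1407 ((463.719482421875, -241.0788116455078), (88.99677276611328, 28.60052490234375), 15.799139022827148) 120.3616832291842
13 3460 ((495.36785888671875, -237.48452758789062), (142.72711181640625, 51.820228576660156), 2.134608268737793) 18.527364559824093
13 6117 ((495.044189453125, -237.6616973876953), (143.53111267089844, 52.36276626586914), 2.515282392501831) 19.480774222167213
```

View pics/w1.png

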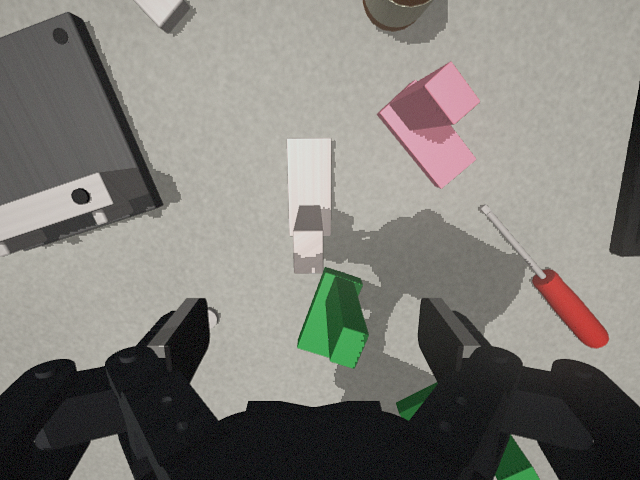

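The wrist view shows the square with its foot at cols 285-335, rows 135-235, and its leg at cols 292-326, rows 205-275. The green look-alike is just below it (335,320). I'll measure inside that window.

```bash
python3 - <<'E'
from h import *
p,W=cloud('wrist')
Q=W[130:280,280:340].reshape(-1,3); c=p[130:280,280:340].reshape(-1,3).astype(int); Q=Q[(np.ptp(c,axis=1)<40)]; z=Q[:,2]
for lo,hi in((115,126),(15,22)):
    q=Q[(z>lo)&(z<hi)]; print(lo,len(q),cv2.minAreaRect(q[:,:2].astype(np.float32)), np.median(q[:,2]))
W0=np.load('top1.npz'); p,W=W0['p'].astype(int),W0['W']
g=(p[...,1]>p[...,0]+40)&(W[...,2]>10); q=W[g]; q=q[np.hypot(q[:,0]-491,q[:,1]+237)<150]
print('green',np.nanmax(q,0),np.nanmin(q,0), q[q[:,2]>60].max(0),q[q[:,2]>60].min(0))
E
```

```text
115 1318 ((489.965087890625, -233.36642456054688), (19.590784072875977, 30.170454025268555), 83.21192169189453) 120.42326515914024
15 3416 ((498.0452880859375, -235.79318237304688), (44.94561004638672, 134.1892547607422), 87.43265533447266) 18.53314655995507
green [ 435.21181391 -207.03108128  128.81035665] [ 342.0134686  -269.02855259   10.1038925 ] [ 431.39990406 -240.36685061  128.81035665] [ 398.50147628 -269.02855259   60.57372157]
```

```bash
python3 -m handwheel '[{"linear":[0,-0.0025,0.01],"twist":0},{"linear":[0,-0.0025,0.035],"twist":0},{"linear":[0,-0.0025,0.06],"twist":0},{"linear":[0,-0.0025,0.085],"twist":0},{"linear":[0,-0.0025,0.105],"twist":0},{"linear":[0,-0.0025,0.12],"twist":0},{"linear":[0,-0.0025,0.13],"twist":0},{"linear":[0,-0.0025,0.13],"twist":0},{"linear":[0,-0.0025,0.13],"twist":0}]' 1 
python3 -m handwheel '[{"linear":[0,0,0],"twist":0},{"linear":[0,0,0],"twist":0},{"linear":[0,0,0],"twist":0},{"linear":[0,0,0],"twist":0},{"linear":[0,0,0],"twist":0},{"linear":[0,0,0],"twist":0},{"linear":[0,0,0],"twist":0},{"linear":[0,0,0],"twist":0},{"linear":[0,0,0],"twist":0},{"linear":[0,0,0],"twist":0}]' 0 80
```

```text
t: 2.28
ee_pos: [491.7, -234.7, 71.3]
orientation: [-180.0, 0.0, -7.0]
contact_force: [0.1, -0.0, -0.8]
gripper_width: 0.999
grip_force: 0.0
t: 3.12
ee_pos: [492.0, -234.6, 71.8]
orientation: [180.0, -0.0, -6.9]
contact_force: [0.2, 1.0, 5.6]
gripper_width: 0.223
grip_force: 78.9
```

The grip width is about 19 mm at 79 N, which fits the leg. Next I lift and carry it to in front of the stop.

```bash
python3 -m handwheel '[{"linear":[0,0,-0.01],"twist":0},{"linear":[0,0,-0.03],"twist":0},{"linear":[0,0,-0.055],"twist":0},{"linear":[0,0,-0.08],"twist":0},{"linear":[0,0,-0.095],"twist":0},{"linear":[0,0,-0.1],"twist":0},{"linear":[0,0,-0.1],"twist":0},{"linear":[0,0,-0.1],"twist":0}]'
python3 -m handwheel '[{"linear":[0.003,-0.01,0],"twist":-0.01},{"linear":[0.009,-0.03,0],"twist":-0.04},{"linear":[0.017,-0.055,0],"twist":-0.07},{"linear":[0.025,-0.08,0],"twist":-0.1},{"linear":[0.033,-0.105,0],"twist":-0.14},{"linear":[0.041,-0.13,0],"twist":-0.17},{"linear":[0.049,-0.155,0],"twist":-0.2},{"linear":[0.057,-0.18,0],"twist":-0.24},{"linear":[0.064,-0.205,0],"twist":-0.27},{"linear":[0.07,-0.223,0],"twist":-0.295},{"linear":[0.073,-0.233,0],"twist":-0.305},{"linear":[0.073,-0.233,0],"twist":-0.305},{"linear":[0.073,-0.233,0],"twist":-0.305},{"linear":[0.073,-0.233,0],"twist":-0.305}]'
python3 - <<'E'
from h import *
print(env.sense()['ee_pos'],env.sense()['orientation'],env.sense()['contact_force'])
p,W=cloud('scene'); save(p[200:400,240:500].repeat(3,0).repeat(3,1),'s2.png'); q,W2=cloud('wrist'); np.savez('w2',p=q,W=W2); save(q,'w2.png')
E
```

```text
t: 3.78
ee_pos: [491.2, -234.3, 170.4]
orientation: [-180.0, 0.1, -6.9]
contact_force: [0.3, 0.2, -3.5]
gripper_width: 0.223
grip_force: 78.4
t: 4.95
ee_pos: [591.8, -12.9, 170.7]
orientation: [180.0, 0.1, 10.5]
contact_force: [0.2, 0.2, -3.5]
gripper_width: 0.225
grip_force: 78.6
[591.80134561 -12.87869426 170.69068735] [1.79992210e+02 8.38110350e-02 1.04770711e+01] [ 0.2102933   0.2036461  -3.49071381]
```

View pics/s2.png

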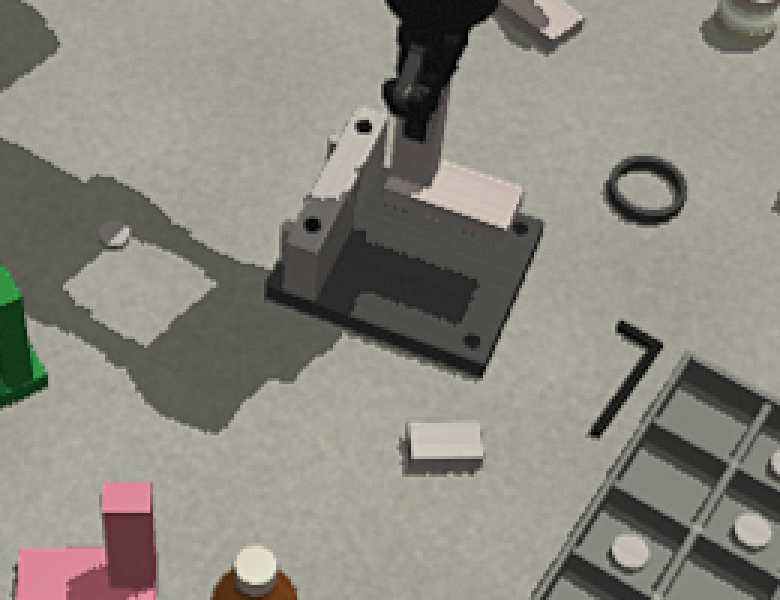

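View pics/w2.png

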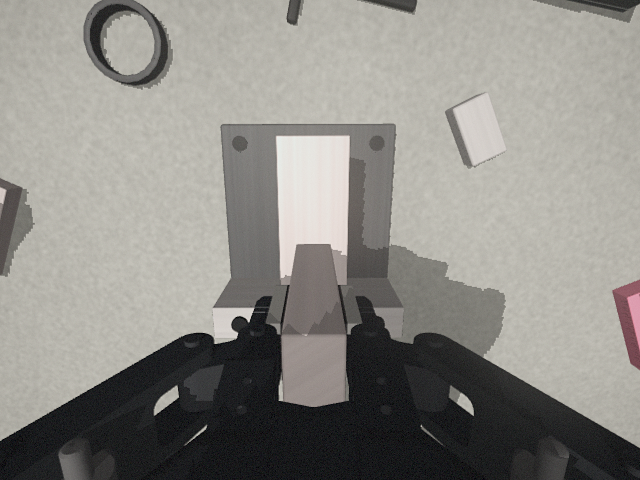

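Both views show the square held upright and clear. In the wrist view its foot (cols 277-350) is parallel to the plate (cols 222-395), with the stop behind at row 290. I'll lower it to just touch the plate, then go back towards the stop.

```bash
python3 -m handwheel '[{"linear":[0,0,0.01],"twist":0},{"linear":[0,0,0.03],"twist":0},{"linear":[0,0,0.05],"twist":0},{"linear":[0,0,0.065],"twist":0},{"linear":[0,0,0.072],"twist":0},{"linear":[0,0,0.074],"twist":0},{"linear":[0,0,0.074],"twist":0},{"linear":[0,0,0.074],"twist":0},{"linear":[0,0,0.074],"twist":0}]'
python3 -m handwheel '[{"linear":[-0.004,0,0],"twist":0},{"linear":[-0.01,0,0],"twist":0},{"linear":[-0.016,0,0],"twist":0},{"linear":[-0.02,0,0],"twist":0},{"linear":[-0.022,0,0],"twist":0},{"linear":[-0.022,0,0],"twist":0},{"linear":[-0.022,0,0],"twist":0}]'
python3 -m handwheel '[{"linear":[0,0,0.001],"twist":0},{"linear":[0,0,0.002],"twist":0},{"linear":[0,0,0.003],"twist":0},{"linear":[0,0,0.004],"twist":0},{"linear":[0,0,0.005],"twist":0},{"linear":[0,0,0.006],"twist":0},{"linear":[0,0,0.006],"twist":0},{"linear":[0,0,0.006],"twist":0}]'
```

```text
t: 5.8
ee_pos: [593.1, -12.3, 98.4]
orientation: [180.0, -0.1, 10.5]
contact_force: [0.3, -0.7, -3.8]
gripper_width: 0.224
grip_force: 78.5
t: 6.38
ee_pos: [570.8, -16.2, 97.5]
orientation: [180.0, -0.0, 10.5]
contact_force: [-0.0, 1.0, -2.3]
gripper_width: 0.221
grip_force: 78.5
t: 7.05
ee_pos: [570.7, -16.1, 91.9]
orientation: [180.0, -0.0, 10.5]
contact_force: [-3.5, 0.2, 4.3]
gripper_width: 0.221
grip_force: 79.3
```

The square touches the plate at TCP z 92, as predicted. Now I press back, a little down as well.

```bash
python3 -m handwheel '[{"linear":[-0.002,0,0.0005],"twist":0},{"linear":[-0.004,0,0.0005],"twist":0},{"linear":[-0.006,0,0.001],"twist":0},{"linear":[-0.007,0,0.001],"twist":0},{"linear":[-0.008,0,0.001],"twist":0},{"linear":[-0.009,0,0.001],"twist":0},{"linear":[-0.010,0,0.001],"twist":0},{"linear":[-0.010,0,0.001],"twist":0}]'
```

```text
t: 7.72
ee_pos: [563.2, -18.3, 91.9]
orientation: [179.9, -0.3, 10.5]
contact_force: [4.1, 1.0, 6.5]
gripper_width: 0.222
grip_force: 79.9
```

```bash
python3 -m handwheel '[{"linear":[-0.001,0,0.0005],"twist":0},{"linear":[-0.002,0,0.001],"twist":0},{"linear":[-0.003,0,0.0015],"twist":0},{"linear":[-0.003,0,0.0015],"twist":0}]'
python3 -m handwheel '[{"linear":[-0.001,0,0.0005],"twist":0},{"linear":[-0.002,0,0.001],"twist":0},{"linear":[-0.002,0,0.001],"twist":0},{"linear":[-0.002,0,0.001],"twist":0}]'
```

```text
t: 8.05
ee_pos: [562.8, -18.4, 91.9]
orientation: [179.8, -0.7, 10.5]
contact_force: [8.6, 4.4, 11.5]
gripper_width: 0.226
grip_force: 80.6
t: 8.38
ee_pos: [562.8, -18.5, 92.0]
orientation: [179.8, -1.0, 10.5]
contact_force: [12.4, 6.4, 14.7]
gripper_width: 0.226
grip_force: 81.0
```

It is stalled against both faces, with about 13 N back and 18 N down. I'll hold for about a second, pushing on slightly.

```bash
python3 -m handwheel '[{"linear":[-0.0005,0,0.0005],"twist":0},{"linear":[-0.001,0,0.0005],"twist":0},{"linear":[-0.001,0,0.0005],"twist":0},{"linear":[-0.001,0,0.0005],"twist":0},{"linear":[-0.0015,0,0.001],"twist":0},{"linear":[-0.0015,0,0.001],"twist":0}]'
python3 -m handwheel '[{"linear":[0,0,0],"twist":0},{"linear":[0,0,0],"twist":0},{"linear":[0,0,0],"twist":0},{"linear":[0,0,0],"twist":0},{"linear":[0,0,0],"twist":0},{"linear":[0,0,0],"twist":0},{"linear":[0,0,0],"twist":0}]'
python3 -c "
from h import *
s=env.sense();print(s['contact_force'],s['moment'])
p,W=cloud('scene'); save(p[200:340,300:460].repeat(4,0).repeat(4,1),'s3.png')"
```

```text
t: 8.88
ee_pos: [562.7, -18.5, 92.0]
orientation: [179.8, -1.2, 10.5]
contact_force: [14.9, 8.2, 17.7]
gripper_width: 0.223
grip_force: 81.6
t: 9.47
ee_pos: [562.7, -18.5, 92.0]
orientation: [179.8, -1.2, 10.5]
contact_force: [14.8, 8.4, 17.9]
gripper_width: 0.225
grip_force: 81.6
[14.79039042  8.36519402 17.91651066] [ 1.53727571 -2.04829348 -0.09055564]
```

View pics/s3.png

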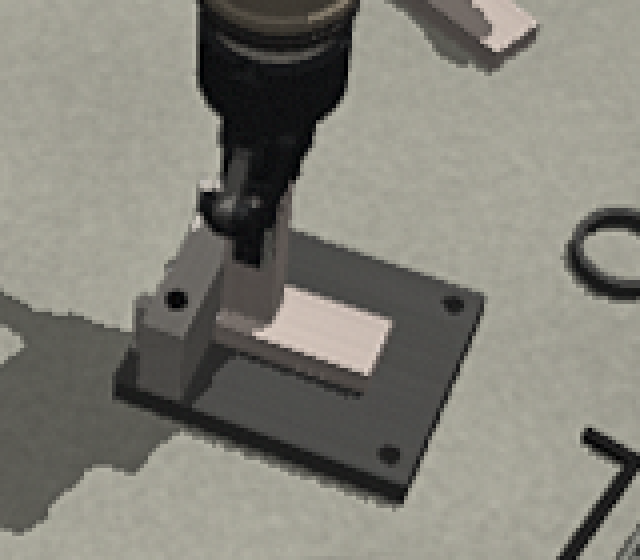

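The picture shows the leg's back against the stop (210,320) and the foot flat on the plate. I'll ease the push, then open and rise.

```bash
python3 -m handwheel '[{"linear":[0.001,0,-0.001],"twist":0},{"linear":[0.002,0,-0.002],"twist":0},{"linear":[0.003,0,-0.003],"twist":0},{"linear":[0.004,0,-0.003],"twist":0},{"linear":[0.005,0,-0.003],"twist":0},{"linear":[0.005,0,-0.003],"twist":0},{"linear":[0.005,0,-0.003],"twist":0}]'
```

```text
t: 10.1
ee_pos: [563.0, -18.4, 91.9]
orientation: [179.9, -0.5, 10.5]
contact_force: [6.0, 2.5, 8.2]
gripper_width: 0.222
grip_force: 79.9
```

```bash
python3 -m handwheel '[{"linear":[0.001,0,-0.001],"twist":0},{"linear":[0.0025,0,-0.002],"twist":0},{"linear":[0.0025,0,-0.002],"twist":0},{"linear":[0.0025,0,-0.002],"twist":0}]'
python3 -m handwheel '[{"linear":[0,0,0],"twist":0},{"linear":[0,0,0],"twist":0},{"linear":[0,0,0],"twist":0},{"linear":[0,0,0],"twist":0},{"linear":[0,0,0],"twist":0},{"linear":[0,0,0],"twist":0},{"linear":[0,0,0],"twist":0},{"linear":[0,0,0],"twist":0},{"linear":[0,0,0],"twist":0}]' 0.8
```

```text
t: 10.43
ee_pos: [562.9, -18.1, 91.9]
orientation: [179.9, -0.1, 10.5]
contact_force: [4.8, -0.4, -0.9]
gripper_width: 0.224
grip_force: 78.6
t: 11.18
ee_pos: [561.9, -17.8, 91.8]
orientation: [180.0, 0.0, 10.5]
contact_force: [0.7, 1.0, -0.2]
gripper_width: 0.803
grip_force: 0.0
```

Released, with no force left. I'll rise clear and check.

```bash
python3 -m handwheel '[{"linear":[0,0,-0.005],"twist":0},{"linear":[0,0,-0.02],"twist":0},{"linear":[0,0,-0.04],"twist":0},{"linear":[0,0,-0.065],"twist":0},{"linear":[0,0,-0.09],"twist":0},{"linear":[0,0,-0.115],"twist":0},{"linear":[0,0,-0.135],"twist":0},{"linear":[0,0,-0.14],"twist":0},{"linear":[0,0,-0.14],"twist":0},{"linear":[0,0,-0.14],"twist":0}]'
python3 - <<'E'
from h import *
p,W=cloud('scene'); save(p[200:340,300:460].repeat(4,0).repeat(4,1),'s4.png')
Q=W[225:335,318:430].reshape(-1,3); z=Q[:,2]
for lo,hi in((134,146),(36,41.5),(74,86)):
    q=Q[(z>lo)&(z<hi)]; print(lo,len(q),cv2.minAreaRect(q[:,:2].astype(np.float32)) if len(q)>3 else 0,np.median(q[:,2]) if len(q) else 0)
E
```

```text
t: 12.02
ee_pos: [561.5, -17.7, 231.0]
orientation: [-180.0, 0.1, 10.5]
contact_force: [0.5, -0.6, -0.7]
gripper_width: 0.799
grip_force: 0.0
134 132 ((562.9078979492188, -21.70831871032715), (30.54550552368164, 22.812999725341797), 11.871264457702637) 138.5422994440949
36 375 ((576.7176513671875, -31.119590759277344), (126.07955932617188, 113.06927490234375), 10.040366172790527) 38.047313919360704
74 542 ((549.7318115234375, -21.121139526367188), (55.89774703979492, 144.1927490234375), 10.370896339416504) 79.33263531723253
```

View pics/s4.png

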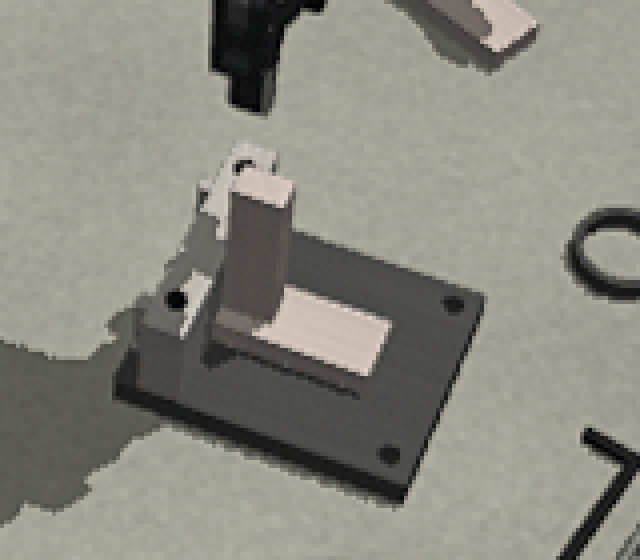

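The square stands upright on its own: leg top at (262,185), height 138.5 against an expected 140, yaw about 11, back on the stop at (222,320). The gripper is clear above it.

```bash
python3 -c "
from bench import job_done
print(job_done())"
```

```text
the job is handed in; nothing more can be done
None
```

The job is handed in: I pressed the right-angled square down on the plate (about 20 N) and back against the stop (about 15 N) together for about a second, then released it, and it now stands upright against the stop, ready for you to look for a gap.

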